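Make up two repair kits from the bench stock

ROBOT

A 6-joint arm with a two-finger parallel gripper is mounted at the origin on the work surface. World frame = base frame: x ahead of the robot, y to its left, z up, the work surface at z = 0. Lengths are in m, angles in rad, forces in N, time in s.
With the tool pointing down it reaches from about 0.275 to 0.825 m from the base axis. Payload 5.2 kg.
Tool frame: the origin (TCP) lies between the finger pads; the fingertips stand 19 mm ahead of it and the grasp point (between the pads) is the TCP (env.tips_ahead is the distance from the TCP to the fingertips, in m); z points along the fingers, y is the line along which they close (so a half turn about z gives the same grasp; the last joint's range is limited). The gripper opens to 93 mm and grips with 3 to 60 N. Pads are 15 mm wide; open, the fingers measure 128 mm over their backs; the gripper's body (75 mm by 188 mm) begins 65 mm behind the grasp point.
Start: joints at [1.076, 0.259, 1.535, -0, 1.348, -0.203], TCP at [0.158, 0.527, 0.238] pointing down, gripper open.
Joint ranges: [-3.14, 3.14], [-0.91, 2.08], [0.19, 2.58], [-1.22, 4.36], [0.22, 2.71], [-3.12, 3.12]. Speed limits (rad/s): [2.57, 2.57, 3.14, 3.14, 3.14, 3.14].

INTERFACE

Orientations are given as a 3x3 rotation matrix whose columns are the frame's x, y, z axes.
In Python, from bench import env gives the robot as it stands.
- The arm moves only by the tool carry_out, never from a script. Its arguments are lists of equal length, an entry for each row: "gripper": the opening, from 0 (shut) to 1 (fully open); "xyz": the shift along the world's x, y, z in shares of 60 cm (1.0 is 60 cm), a list of three; "twist": the turn about the world's z in shares of pi rad (1.0 is pi rad). In form: {"gripper": [gripper, ...], "xyz": [[tx, ty, tz], ...], "twist": [twist, ...]}. A call has 1 to 10 rows; each row is the pose to reach, as a shift and turn from the pose commanded when the call began; what a row does not reach only later rows make up. A row lasts 1/8 s, in which the tool goes at most 62.5 mm and 10.7 degrees, less where a joint would pass 70% of its speed; a pose out of reach is approached as far as the arm can. A call with a gripper value outside its range is refused whole. The fingers move at their own pace and stop on an object; the grip force is fixed at half the most. Time passes only in rows, so rows that repeat a pose let the fingers close. It gives the time, the measured TCP pose, the force, the opening and the grip force at its end, in the units of the state.
- env.get_obs(): the state, without advancing time (a new reading comes with each control period).
- env.camera(name): name is "scene" or "top" or "wrist"; returns a dict with "color" (480x640x3 uint8, blue, green, red), "mtx" (3x3 intrinsics, pixels), "eye" and "attitude" of the camera in the world. Camera axes: x right, y up, looking along -z (the intrinsics and any distortion apply to the point x, -y, -z); pixel columns grow to the right and rows downward; lengths in m; the calibration is good to about 2 mm. A picture is of the moment at which its call begins. There is no depth.
- env.hand_in(): hands the job in; it is judged then, once.
Trained networks look in a picture, given as the dict that the camera call returned (one of the last four; its "shot" number tells which), for a name from the list of things; names that differ only in an ending like _2 or _b are one class to them, and where a whole thing is asked for, a point or a joint stands for the part that bears it (a point fixed in the world has none). Each returns a list of dicts, best first, with "confidence" (0 to 1); they miss things now and then, are a little off and sometimes report something else, mostly with a low value. They report only what shows in the picture. A call takes as long as a camera call. They do not tell look-alikes from the thing itself.
- env.silhouettes(query, picture): "pixels" (480x640 bool, what is visible of it).
- env.pinpoint(query, picture): "location" ([x, y, z] in m, in world coordinates, good to about 4 mm: a listed point, or the origin of a listed thing).
The state is a dict: "time": time; "qpos": joint angles; "joint_velocities": joint speeds; "joint_efforts": joint torques, N m; "tool_pos": TCP position; "tcp_rot": TCP orientation; "contact_force": force on the tool from outside, world axes, zero at the start; "wrist_torque": the same for the moment, N m; "width": finger opening in m; "grip_force": force on a finger pad.
Only numpy, scipy, OpenCV 4.12 (cv2) and the standard library are available. Lean on these libraries where they do the work, as an engineer would, in place of code of your own. Each camera call takes 0.05 s, during which the arm holds its last target. There are 200 camera calls.

TASK

Make up two repair kits: put the transformer and the blue capacitor into the red tray, and the heat sink, the orange relay and the black knob into the light grey tray. Set each part down gently, upright on the tray's floor (not dropped, nothing stacked or leaning on the rim), and leave the green capacitor, the white relay and the amber bottle standing where they are.

Things in the scene. Friction and masses are not known exactly. Their poses are not given: they have to be found in the camera images.
- transformer: Mains transformer, about 0.3 kg: dark steel laminated core 50 mm along its x, 34 mm along y, 42 mm high, with a copper winding and yellow bobbin edges bulging to 50 mm along y (the winding, 30 mm along x, lies between the core's ends). Grip it across x, on the flat core ends, 50 mm apart. Stands upright on the bench at the start; origin at the centre of its underside, z up.
- heatsink: Bare aluminium heat sink, about 0.09 kg: 50 mm along its x, 36 mm along y, 42 mm high; six upright fins stand on an 8 mm base, the outer two are its flat x ends. Grip it across x, 50 mm. Stands upright on the bench at the start; origin at the centre of its underside, z up.
- blue_capacitor: Large round can capacitor in a BLUE sleeve, silver top with two small brass terminals, 35 mm diameter, 55 mm high (58 with the terminals), about 0.07 kg. Stands upright on the bench at the start; origin at the centre of its underside, z up.
- orange_relay: Plug-in relay with an ORANGE case on a black foot, 28 mm along its x, 36 mm along y, 48 mm high, about 0.06 kg. Stands upright on the bench at the start; origin at the centre of its underside, z up.
- knob: Black round control knob with a white pointer line on top, 32 mm high, 42 mm diameter at its low skirt (lowest 5 mm), body 36 mm diameter above it narrowing to 34 mm at the top, about 0.06 kg. Stands upright on the bench at the start; origin at the centre of its underside, z up.
- green_capacitor: Capacitor just like the blue one, but in a GREEN sleeve, 35 mm diameter, 55 mm high. Not wanted: it stays. Stands upright on the bench at the start; origin at the centre of its underside, z up.
- white_relay: Relay just like the orange one, but with a WHITE case, 28 x 36 x 48 mm. Not wanted: it stays. Stands upright on the bench at the start; origin at the centre of its underside, z up.
- cleaner_bottle: Small amber bottle with a white cap, 36 mm diameter, 75 mm high, standing among the stock. It stays. Stands upright on the bench at the start; origin at the centre of its underside, z up.
- red_tray: Red open tray, 200 mm along its x, 150 mm along its y, 20 mm high, walls and floor 4 mm thick (clear inside 192 x 142 mm, floor 4 mm above the bench). Held fast to the bench, does not move. Stands left or right of the stock. Origin at the centre of its underside, z up.
- grey_tray: Light grey open tray, 200 mm along its x, 150 mm along its y, 20 mm high, walls and floor 4 mm thick (clear inside 192 x 142 mm, floor 4 mm above the bench). Held fast to the bench, does not move. Stands left or right of the stock. Origin at the centre of its underside, z up.
Things that resemble listed ones, but are neither listed nor needed, are in the scene too. Leave any pink look-alike of the heatsink alone.

How it is judged:
By the outcome, as a careful person would: the job done as asked, in the order asked, and still so for the second after the job is handed in, with the robot touching nothing.
It also fails if it takes over 144 s, if anything falls off the work surface, if the arm or the gripper's body presses on something with over 40 N, if the wrist force passes 120 N, or if a joint passes its speed limit or range.

## Working session

There is one attempt and no reset: what is moved stays moved. The work goes in short steps, Python scripts to look and compute and a tool call to move; the robot and the scene stay as the last step left them, time stands still between calls to the robot, and variables do not carry over. Pictures are saved under pics/ and viewed, at most 14 in all, crops included, and the job is handed in when it is done.

Besides the shell and the picture viewer there is one more tool, called after "Emit:" by a JSON object that holds its "op" and its "data". carry_out: Moves the arm, as the interface text tells. Its arguments: {"type":"object","properties":{"gripper":{"type":"array","items":{"type":"number"}},"xyz":{"type":"array","items":{"type":"array","items":{"type":"number"}}},"twist":{"type":"array","items":{"type":"number"}}},"required":["gripper","xyz","twist"]}

```bash
mkdir -p pics; ls; cat > h.py <<'E'
import numpy as np, cv2
from bench import env
def proj(p,P):
    R=np.array(p["attitude"]);e=np.array(p["eye"]);c=(np.array(P)-e)@R
    c=c*[1,-1,-1];u=np.array(p["mtx"])@c;return u[:2]/u[2]
def unproj(p,uv,z):
    d=np.linalg.solve(np.array(p["mtx"]),[uv[0],uv[1],1.0])*[1,-1,-1]
    d=np.array(p["attitude"])@d;e=np.array(p["eye"]);return e+d*(z-e[2])/d[2]
E
python3 - <<'E'
from h import *
for n in ["top","scene"]:
    p=env.camera(n);cv2.imwrite(f"pics/{n}1.png",p["color"]);print(n,p.keys(),p["eye"])
    for q in "transformer heatsink blue_capacitor orange_relay knob green_capacitor white_relay cleaner_bottle red_tray grey_tray".split():
        for r in env.pinpoint(q,p)[:4]: print(q,np.round(r["location"],3),round(r["confidence"],2),np.round(proj(p,r["location"])))
E
```

```text
pics
top dict_keys(['color', 'mtx', 'eye', 'attitude', 'shot']) [ 0.46817341 -0.01384012  0.87010588]
transformer [ 0.657 -0.12  -0.002] 0.85 [380. 167.]
heatsink [ 0.361 -0.064  0.001] 0.93 [346. 328.]
heatsink [ 0.45  -0.115  0.   ] 0.85 [376. 279.]
heatsink [ 0.368 -0.188  0.001] 0.61 [415. 326.]
heatsink [ 0.546 -0.104 -0.001] 0.21 [371. 227.]
orange_relay [0.438 0.119 0.001] 0.6 [247. 282.]
knob [ 0.66   0.129 -0.002] 0.7 [246. 162.]
green_capacitor [0.546 0.124 0.006] 0.93 [246. 222.]
green_capacitor [ 0.439  0.115 -0.001] 0.27 [249. 282.]
white_relay [ 0.543 -0.107 -0.   ] 0.73 [372. 228.]
white_relay [0.547 0.124 0.003] 0.71 [246. 222.]
cleaner_bottle [ 0.68  -0.008 -0.004] 0.63 [320. 154.]
cleaner_bottle [0.661 0.131 0.001] 0.5 [245. 161.]
cleaner_bottle [0.554 0.322 0.002] 0.26 [140. 216.]
red_tray [ 0.541 -0.315 -0.003] 0.85 [486. 232.]
grey_tray [0.554 0.326 0.002] 0.77 [138. 216.]
grey_tray [ 0.447 -0.117  0.002] 0.61 [377. 280.]
scene dict_keys(['color', 'mtx', 'eye', 'attitude', 'shot']) [ 0.96239483 -0.28942236  0.92685991]
transformer [ 0.665 -0.122 -0.   ] 0.61 [309. 337.]
heatsink [ 0.443 -0.114  0.001] 0.89 [252. 246.]
heatsink [ 0.36  -0.064  0.   ] 0.66 [254. 207.]
blue_capacitor [ 0.441 -0.008  0.006] 0.95 [297. 220.]
orange_relay [ 0.438  0.112 -0.001] 0.64 [344. 194.]
knob [ 0.663  0.133 -0.001] 0.72 [418. 268.]
green_capacitor [0.552 0.126 0.   ] 0.74 [381. 229.]
white_relay [ 0.55  -0.11   0.001] 0.73 [281. 286.]
cleaner_bottle [ 0.678 -0.002  0.001] 0.94 [366. 309.]
red_tray [ 0.548 -0.315  0.002] 0.59 [183. 341.]
grey_tray [0.556 0.323 0.002] 0.77 [456. 187.]
```

```bash
sleep 1
```

```text
(no output)
```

View pics/top1.png

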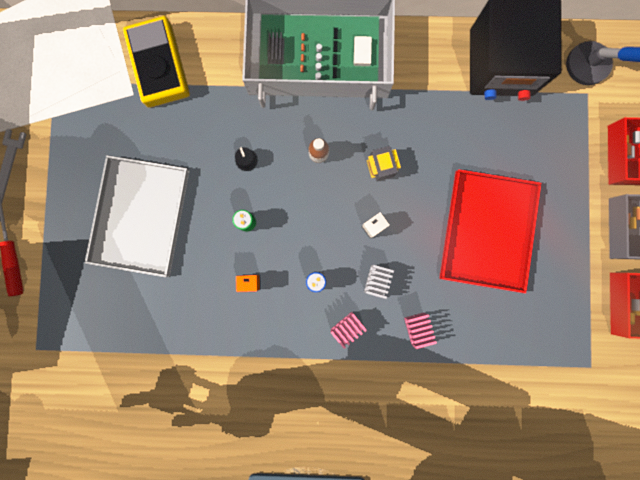

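View pics/scene1.png

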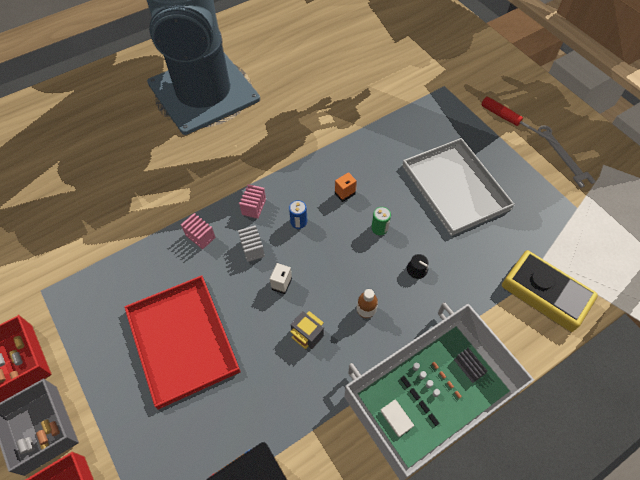

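Top picture: red tray (490,230), white/light-grey tray (138,216). Candidates: transformer (384,163) only. Heat sinks: the silver one (379,281) is wanted, while the pink ones at (348,328) and (421,330) are look-alikes. Capacitors: blue (316,282) is wanted, green (243,220) is not. Relays: orange (247,283) is wanted, white (375,224) is not. Knob (245,158); the multimeter dial at (157,66) is not it. Bottle at (318,150).

```bash
cat > fit.py <<'E'
from h import *
from scipy.optimize import minimize
a=np.linspace(0,2*np.pi,24,endpoint=False)
def box(x,y,z0,z1): return np.array([[sx*x/2,sy*y/2,z] for sx in(-1,1) for sy in(-1,1) for z in(z0,z1)])
def cyl(d,z0,z1): return np.array([[d/2*np.cos(t),d/2*np.sin(t),z] for t in a for z in(z0,z1)])
M=dict(transformer=[box(.05,.034,0,.042),box(.03,.05,.002,.04)],heatsink=[box(.05,.036,0,.042)],blue_capacitor=[cyl(.035,0,.055)],
 orange_relay=[box(.028,.036,0,.048)],white_relay=[box(.028,.036,0,.048)],knob=[cyl(.042,0,.005),np.vstack([cyl(.036,.005,.006),cyl(.034,.031,.032)])],
 green_capacitor=[cyl(.035,0,.055)],cleaner_bottle=[cyl(.036,0,.045),cyl(.02,.04,.075)],red_tray=[box(.2,.15,0,.02)],grey_tray=[box(.2,.15,0,.02)])
def render(p,name,s,z=0):
    S=4;m=np.zeros((480,640),np.uint8);c,n=np.cos(s[2]),np.sin(s[2])
    for B in M[name]:
        W=B@np.array([[c,n,0],[-n,c,0],[0,0,1]])+[s[0],s[1],z]
        q=np.array([proj(p,w) for w in W])
        cv2.fillConvexPoly(m,cv2.convexHull(np.round(q*16).astype(np.int32)),255,cv2.LINE_AA,4)
    return m/255.
def masks(name,pics,xy,h=.02):
    o=[]
    for p in pics:
        u=proj(p,[*xy,h]);r=[s for s in env.silhouettes(name,p) if s["pixels"][max(0,int(u[1])-4):int(u[1])+5,max(0,int(u[0])-4):int(u[0])+5].any()]
        if r:o.append((p,cv2.GaussianBlur(r[0]["pixels"].astype(np.float32),(0,0),.7)))
    return o
def fit(name,pics,xy,yaws=np.arange(0,np.pi,.3),z=0):
    ms=masks(name,pics,xy);best=None
    if not ms: return None
    f=lambda s:sum(1-np.minimum(r,m).sum()/np.maximum(r,m).sum() for p,m in ms for r in[render(p,name,s,z)])/len(ms)
    c=sorted(yaws,key=lambda y:f([*xy,y]))[:3]
    for y in c:
        r=minimize(f,[*xy,y],method="Nelder-Mead",options=dict(initial_simplex=np.array([[*xy,y],[xy[0]+.006,xy[1],y],[xy[0],xy[1]+.006,y],[xy[0],xy[1],y+.2]]),maxiter=120))
        if best is None or r.fun<best.fun:best=r
    return best.x,best.fun,len(ms)
E
python3 - <<'E'
from fit import *
P=[env.camera(n) for n in("top","scene")]
G=dict(transformer=(.66,-.121),heatsink=(.446,-.115),blue_capacitor=(.441,-.008),orange_relay=(.438,.116),knob=(.661,.131),green_capacitor=(.549,.125),white_relay=(.546,-.109),cleaner_bottle=(.679,-.005),red_tray=(.545,-.315),grey_tray=(.555,.324))
for k,v in G.items():
    r=fit(k,P,v,[0] if("cap" in k or k in("knob","cleaner_bottle")) else np.arange(0,np.pi,.3));print(k,r and(np.round(r[0],4),round(r[1],3),r[2]))
t=P[0]["color"][140:350,215:445];cv2.imwrite("pics/crop.png",cv2.resize(t,None,fx=2.8,fy=2.8,interpolation=cv2.INTER_CUBIC))
print(env.get_obs()["tcp_rot"])
E
```

```text
transformer (array([ 0.6585, -0.1221,  3.4419]), np.float64(0.138), 2)
heatsink (array([ 0.4477, -0.1162, -0.2935]), np.float64(0.151), 2)
blue_capacitor (array([ 0.4446, -0.0068,  0.0751]), np.float64(0.149), 2)
orange_relay (array([0.4377, 0.1124, 0.1032]), np.float64(0.093), 2)
knob (array([0.6637, 0.1293, 0.1554]), np.float64(0.129), 2)
green_capacitor (array([ 0.5488,  0.1238, -0.0293]), np.float64(0.139), 2)
white_relay (array([ 0.5463, -0.1087,  0.6716]), np.float64(0.162), 2)
cleaner_bottle (array([ 0.6797, -0.0046,  0.0042]), np.float64(0.203), 2)
red_tray (array([ 0.5431, -0.3162, -0.1411]), np.float64(0.041), 2)
grey_tray (array([0.5534, 0.3229, 3.0078]), np.float64(0.036), 2)
[[-9.57737183e-01  2.87644722e-01 -3.82379412e-05]
 [ 2.87644723e-01  9.57737184e-01 -1.10459290e-05]
 [ 3.34445950e-05 -2.15780389e-05 -9.99999999e-01]]
```

View pics/crop.png

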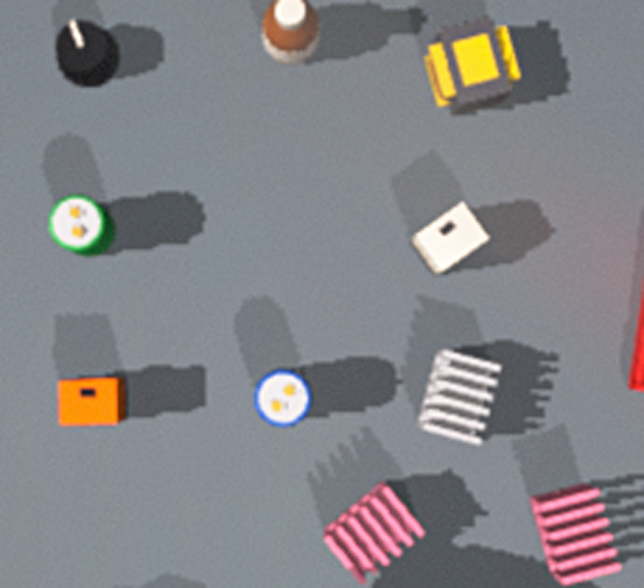

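Crop: silver heat sink (460,395) with pink ones below it, blue-sleeved can (283,398), orange relay (90,400), black knob (87,52) and transformer (472,62). The choices hold, and the fitted yaws agree with the picture. Order: transformer, blue capacitor, heat sink, relay, knob.

The rows are not in the units I measure in: shifts go in shares of 60 cm and turns go in shares of pi rad. I convert before sending: -51 cm is -0.85, -46 cm is -0.7667, -0.98 rad is -0.3119.

Emit:
{"op": "carry_out", "data": {"gripper": [1,1,1,1,1,1,1,1,1,1], "xyz": [[0.0667,-0.0833,0],[0.1333,-0.1667,0],[0.2,-0.25,0],[0.2667,-0.3333,0],[0.3333,-0.4167,0],[0.4,-0.5,0],[0.4667,-0.6,0],[0.5333,-0.6833,0],[0.6,-0.7667,0],[0.6667,-0.85,0]], "twist": [-0.0318,-0.0637,-0.0955,-0.1273,-0.1592,-0.191,-0.2228,-0.2546,-0.2865,-0.3119]}}

```text
time: 3.45
tool_pos: [0.5448, 0.0331, 0.2379]
tcp_rot: [[-0.291, 0.957, 0.001], [0.957, 0.291, 0.0], [0.0, 0.001, -1.0]]
contact_force: [0.3, 0.7, 0.7]
width: 0.0931
grip_force: 0.0
```

In the tool's units: -13.9 cm is -0.2317, -10 cm is -0.1667.

Emit:
{"op": "carry_out", "data": {"gripper": [1,1,1,1,1,1,1], "xyz": [[0.0667,-0.0833,0],[0.1333,-0.1667,0],[0.1667,-0.2317,0],[0.1667,-0.2317,-0.05],[0.1667,-0.2317,-0.05],[0.1667,-0.2317,-0.05],[0.1667,-0.2317,-0.05]], "twist": [0,0,0,0,0,0,0]}}

```text
time: 4.32
tool_pos: [0.6441, -0.1035, 0.2093]
tcp_rot: [[-0.296, 0.955, 0.002], [0.955, 0.296, -0.001], [-0.001, 0.002, -1.0]]
contact_force: [0.3, 0.6, -0.2]
width: 0.0933
grip_force: 0.0
```

```bash
python3 - <<'E'
from fit import *
p=env.camera("wrist");t=env.camera("top");s=env.camera("scene");cv2.imwrite("pics/w1.png",p["color"])
o=env.get_obs();R=o["tcp_rot"];print(o["time"],o["tool_pos"],np.arctan2(R[1][1],R[0][1]))
print(fit("transformer",[p,t],(.6585,-.122)),fit("transformer",[p],(.6585,-.122)))
# handles triangulation
for a,b in (((262,103),(447,312)),((373,106),(352,372))):
    for z in (0,.03,.06,.09,.12):print(z,np.round(unproj(t,a,z)[:2],3),np.round(unproj(s,b,z)[:2],3))
E
```

```text
4.475 [ 0.643957   -0.10355703  0.2088261 ] 0.2998077594666785
(array([ 0.65798301, -0.12229895,  0.32570529]), np.float64(0.34832201958206654), 2) (array([ 0.65815534, -0.12320564,  0.32449398]), np.float64(0.09458892647533512), 1)
0 [0.772 0.103] [0.766 0.12 ]
0.03 [0.762 0.099] [0.772 0.107]
0.06 [0.751 0.095] [0.778 0.094]
0.09 [0.741 0.091] [0.785 0.081]
0.12 [0.73  0.087] [0.791 0.067]
0 [ 0.771 -0.104] [ 0.761 -0.093]
0.03 [ 0.761 -0.101] [ 0.767 -0.099]
0.06 [ 0.75  -0.098] [ 0.774 -0.106]
0.09 [ 0.74  -0.095] [ 0.78  -0.112]
0.12 [ 0.729 -0.092] [ 0.787 -0.118]
```

View pics/w1.png

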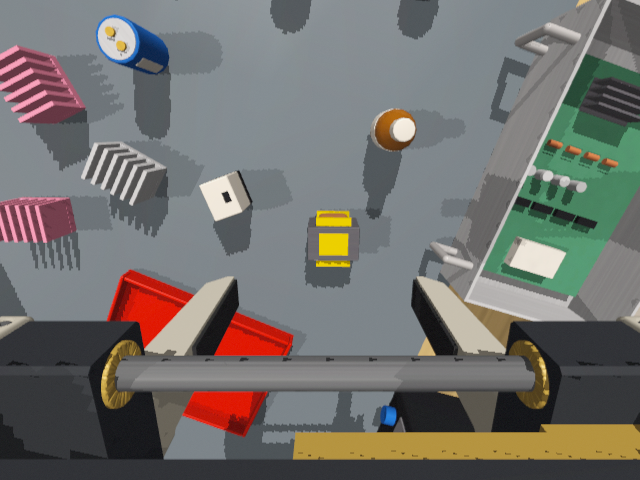

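Wrist picture: the transformer is centred between the fingers at (333,243), yellow edges up and down, so the grip across the core ends is right. The enclosure handles at (455,255) are about 3 cm high at x=0.76, so the gripper body clears them.

In the tool's units: -18.5 cm is -0.3083, -1.9 cm is -0.0317, 0.015 rad is 0.0048.

Emit:
{"op": "carry_out", "data": {"gripper": [1,1,1,1,1,1,0,0,0,0], "xyz": [[0.0233,-0.0317,-0.0667],[0.0233,-0.0317,-0.15],[0.0233,-0.0317,-0.2333],[0.0233,-0.0317,-0.2833],[0.0233,-0.0317,-0.3083],[0.0233,-0.0317,-0.3083],[0.0233,-0.0317,-0.3083],[0.0233,-0.0317,-0.3083],[0.0233,-0.0317,-0.3083],[0.0233,-0.0317,-0.3083]], "twist": [0.0048,0.0048,0.0048,0.0048,0.0048,0.0048,0.0048,0.0048,0.0048,0.0048]}}

```text
time: 5.88
tool_pos: [0.6578, -0.1231, 0.0231]
tcp_rot: [[-0.309, 0.951, 0.001], [0.951, 0.309, -0.0], [-0.0, 0.001, -1.0]]
contact_force: [-0.2, 0.2, 0.5]
width: 0.0575
grip_force: 0.0
```

Emit:
{"op": "carry_out", "data": {"gripper": [0,0,0,0], "xyz": [[0,0,0],[0,0,0],[0,0,0],[0,0,0]], "twist": [0,0,0,0]}}

```text
time: 6.38
tool_pos: [0.658, -0.123, 0.023]
tcp_rot: [[-0.309, 0.951, 0.001], [0.951, 0.309, -0.0], [-0.0, 0.001, -1.0]]
contact_force: [1.8, 1.0, 2.9]
width: 0.0499
grip_force: 29.9
```

In the tool's units: -19.9 cm is -0.3317, -7.5 cm is -0.125, 1.115 rad is 0.3549.

Emit:
{"op": "carry_out", "data": {"gripper": [0,0,0,0,0,0,0,0,0,0], "xyz": [[0,0,0.0167],[0,0,0.0667],[0,0,0.1333],[-0.025,-0.0667,0.1333],[-0.05,-0.1333,0.1333],[-0.075,-0.2,0.1333],[-0.1,-0.2667,0.1333],[-0.125,-0.3317,0.1333],[-0.125,-0.3317,0.1333],[-0.125,-0.3317,0.1333]], "twist": [0,0,0,0.0509,0.1019,0.1528,0.2037,0.2546,0.3056,0.3549]}}

```text
time: 7.62
tool_pos: [0.5812, -0.3227, 0.102]
tcp_rot: [[-0.99, 0.138, -0.002], [0.138, 0.99, 0.001], [0.002, 0.001, -1.0]]
contact_force: [0.4, 0.5, -2.9]
width: 0.05
grip_force: 29.9
```

In the tool's units: -6.5 cm is -0.1083, -6 cm is -0.1.

Emit:
{"op": "carry_out", "data": {"gripper": [0,0,0,0,0,0], "xyz": [[0,0,-0.0333],[0,0,-0.0667],[0,0,-0.1],[0,0,-0.1083],[0,0,-0.1083],[0,0,-0.1083]], "twist": [0,0,0,0,0,0]}}

```text
time: 8.38
tool_pos: [0.5831, -0.3224, 0.0387]
tcp_rot: [[-0.99, 0.141, 0.001], [0.141, 0.99, -0.001], [-0.001, -0.001, -1.0]]
contact_force: [0.1, 0.9, -2.9]
width: 0.0503
grip_force: 29.9
```

In the tool's units: -1.1 cm is -0.0183, -1 cm is -0.0167.

Emit:
{"op": "carry_out", "data": {"gripper": [0,0,0,0,0], "xyz": [[0,0,-0.0083],[0,0,-0.0133],[0,0,-0.0167],[0,0,-0.0183],[0,0,-0.0183]], "twist": [0,0,0,0,0]}}

```text
time: 9.0
tool_pos: [0.5826, -0.3219, 0.027]
tcp_rot: [[-0.99, 0.141, -0.0], [0.141, 0.99, 0.0], [0.0, 0.0, -1.0]]
contact_force: [-1.9, 0.6, 0.4]
width: 0.0502
grip_force: 29.9
```

In the tool's units: -0.1 cm is -0.0017.

Emit:
{"op": "carry_out", "data": {"gripper": [0,0], "xyz": [[0,0,-0.0017],[0,0,-0.0017]], "twist": [0,0]}}

```text
time: 9.25
tool_pos: [0.5825, -0.3219, 0.0269]
tcp_rot: [[-0.99, 0.141, -0.0], [0.141, 0.99, -0.0], [-0.0, -0.0, -1.0]]
contact_force: [-3.7, 1.9, 6.5]
width: 0.0499
grip_force: 29.9
```

In the tool's units: 15 cm is 0.25, 11 cm is 0.1833.

Emit:
{"op": "carry_out", "data": {"gripper": [0.7,0.7,0.7,0.7,0.7,0.7,0.7,0.7], "xyz": [[0,0,0],[0,0,0],[0,0,0],[0,0,0],[0,0,0.0333],[0,0,0.1],[0,0,0.1833],[0,0,0.25]], "twist": [0,0,0,0,0,0,0,0]}}

```text
time: 10.25
tool_pos: [0.5832, -0.3224, 0.1796]
tcp_rot: [[-0.99, 0.141, 0.003], [0.141, 0.99, -0.002], [-0.003, -0.002, -1.0]]
contact_force: [0.8, 0.0, 0.5]
width: 0.0653
grip_force: 0.0
```

In the tool's units: 31.5 cm is 0.525, 27 cm is 0.45.

Emit:
{"op": "carry_out", "data": {"gripper": [0.7,0.7,0.7,0.7,0.7,0.7,0.7,0.7,0.7,0.7], "xyz": [[-0.0333,0.075,0],[-0.0667,0.15,0],[-0.1,0.225,0],[-0.1333,0.3,0],[-0.1667,0.375,0],[-0.2,0.45,0],[-0.23,0.525,0],[-0.23,0.525,0],[-0.23,0.525,0],[-0.23,0.525,0]], "twist": [0,0,0,0,0,0,0,0,0,0]}}

```text
time: 11.5
tool_pos: [0.4455, -0.0081, 0.1761]
tcp_rot: [[-0.99, 0.142, 0.001], [0.142, 0.99, -0.001], [-0.001, -0.0, -1.0]]
contact_force: [0.3, -1.2, -0.6]
width: 0.0652
grip_force: 0.0
```

```bash
python3 - <<'E'
from fit import *
p=env.camera("wrist");t=env.camera("top");cv2.imwrite("pics/w2.png",p["color"])
o=env.get_obs();print(o["time"],o["tool_pos"],o["width"])
print(fit("blue_capacitor",[p],(.4446,-.0068),[0]))
print(fit("heatsink",[p],(.4477,-.1162)))
print(fit("transformer",[t],(.583,-.322),z=.004))
cv2.imwrite("pics/t2.png",cv2.resize(t["color"][150:310,300:560],None,fx=2.5,fy=2.5))
E
```

```text
11.6 [ 0.44517908 -0.0080188   0.17576475] 0.06478993294279907
(array([ 0.44334337, -0.00744942,  0.2341632 ]), np.float64(0.11048583914321153), 1)
(array([ 0.447736  , -0.11810917, -0.25459787]), np.float64(0.05794304080231916), 1)
(array([ 0.58113196, -0.32292373,  3.39923835]), np.float64(0.13102707970405125), 1)
```

View pics/t2.png

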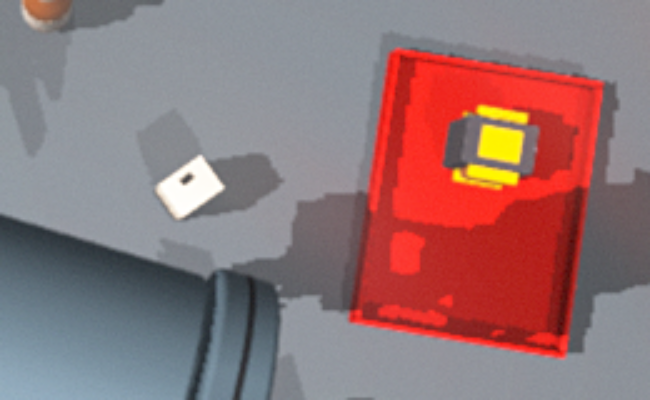

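View pics/w2.png

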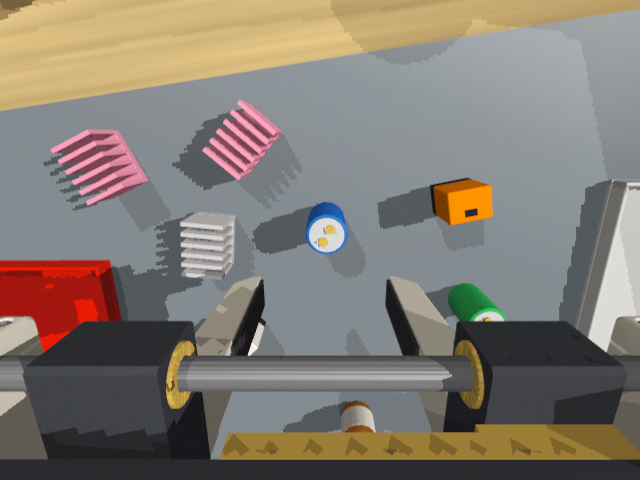

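Transformer stands upright on the red floor at crop (497,147). The wrist picture shows the blue can centred between the fingers at (327,230).

In the tool's units: -14.2 cm is -0.2367, -13 cm is -0.2167.

Emit:
{"op": "carry_out", "data": {"gripper": [0.7,0.7,0.7,0.7,0.7,0,0,0,0,0], "xyz": [[-0.0017,0,-0.0833],[-0.0017,0,-0.1667],[-0.0017,0,-0.2167],[-0.0017,0,-0.2367],[-0.0017,0,-0.2367],[-0.0017,0,-0.2367],[-0.0017,0,-0.2367],[-0.0017,0,-0.2367],[-0.0017,0,-0.2367],[-0.0017,0,-0.2367]], "twist": [0,0,0,0,0,0,0,0,0,0]}}

```text
time: 13.0
tool_pos: [0.444, -0.007, 0.0342]
tcp_rot: [[-0.99, 0.141, 0.001], [0.141, 0.99, -0.0], [-0.001, -0.0, -1.0]]
contact_force: [-2.3, 1.0, 6.7]
width: 0.0344
grip_force: 30.0
```

Emit:
{"op": "carry_out", "data": {"gripper": [0,0], "xyz": [[0,0,0],[0,0,0]], "twist": [0,0]}}

```text
time: 13.25
tool_pos: [0.4441, -0.0071, 0.0342]
tcp_rot: [[-0.99, 0.141, 0.001], [0.141, 0.99, -0.0], [-0.001, -0.0, -1.0]]
contact_force: [0.1, 0.4, 6.5]
width: 0.0346
grip_force: 30.0
```

In the tool's units: -30.3 cm is -0.505, 5.9 cm is 0.0983.

Emit:
{"op": "carry_out", "data": {"gripper": [0,0,0,0,0,0,0,0,0,0], "xyz": [[0,0,0.0167],[0,0,0.0833],[0,0,0.1667],[0.0167,-0.0833,0.1833],[0.0333,-0.1667,0.1833],[0.05,-0.25,0.1833],[0.0667,-0.3333,0.1833],[0.0833,-0.4167,0.1833],[0.0983,-0.505,0.1833],[0.0983,-0.505,0.1833]], "twist": [0,0,0,0,0,0,0,0,0,0]}}

```text
time: 14.5
tool_pos: [0.5027, -0.3139, 0.1436]
tcp_rot: [[-0.989, 0.145, 0.001], [0.145, 0.989, -0.002], [-0.001, -0.001, -1.0]]
contact_force: [-0.3, 0.8, -1.1]
width: 0.0346
grip_force: 30.0
```

In the tool's units: -9.5 cm is -0.1583, -8 cm is -0.1333.

Emit:
{"op": "carry_out", "data": {"gripper": [0,0,0,0,0,0,0], "xyz": [[0,0,-0.0167],[0,0,-0.0833],[0,0,-0.1333],[0,0,-0.1583],[0,0,-0.1583],[0,0,-0.1583],[0,0,-0.1583]], "twist": [0,0,0,0,0,0,0]}}

```text
time: 15.38
tool_pos: [0.5034, -0.3105, 0.05]
tcp_rot: [[-0.99, 0.141, 0.002], [0.141, 0.99, -0.002], [-0.002, -0.001, -1.0]]
contact_force: [-0.1, 0.3, -0.7]
width: 0.0347
grip_force: 30.0
```

Target TCP z 0.038.

In the tool's units: -1.1 cm is -0.0183, -1 cm is -0.0167.

Emit:
{"op": "carry_out", "data": {"gripper": [0,0,0,0,0], "xyz": [[0,0,-0.0083],[0,0,-0.0133],[0,0,-0.0167],[0,0,-0.0183],[0,0,-0.0183]], "twist": [0,0,0,0,0]}}

```text
time: 16.0
tool_pos: [0.5025, -0.31, 0.0383]
tcp_rot: [[-0.99, 0.141, -0.0], [0.141, 0.99, 0.0], [0.0, -0.0, -1.0]]
contact_force: [-2.9, 1.2, 6.2]
width: 0.0347
grip_force: 30.0
```

In the tool's units: -0.1 cm is -0.0017.

Emit:
{"op": "carry_out", "data": {"gripper": [0,0], "xyz": [[0,0,-0.0017],[0,0,-0.0017]], "twist": [0,0]}}

```text
time: 16.25
tool_pos: [0.5025, -0.31, 0.0382]
tcp_rot: [[-0.99, 0.141, 0.0], [0.141, 0.99, -0.0], [-0.0, -0.0, -1.0]]
contact_force: [-3.8, 3.3, 11.9]
width: 0.0349
grip_force: 30.0
```

In the tool's units: 13 cm is 0.2167, 11 cm is 0.1833.

Emit:
{"op": "carry_out", "data": {"gripper": [0.6,0.6,0.6,0.6,0.6,0.6,0.6], "xyz": [[0,0,0.0017],[0,0,0.0017],[0,0,0.0017],[0,0,0.0333],[0,0,0.1],[0,0,0.1833],[0,0,0.2167]], "twist": [0,0,0,0,0,0,0]}}

```text
time: 17.12
tool_pos: [0.5038, -0.311, 0.1698]
tcp_rot: [[-0.99, 0.141, 0.003], [0.141, 0.99, -0.003], [-0.004, -0.003, -1.0]]
contact_force: [0.2, 0.3, -0.1]
width: 0.0556
grip_force: 0.0
```

In the tool's units: 19.3 cm is 0.3217, 16 cm is 0.2667, -1.7 rad is -0.5411.

Emit:
{"op": "carry_out", "data": {"gripper": [0.82,0.82,0.82,0.82,0.82,0.82,0.82,0.82,0.82,0.82], "xyz": [[-0.0167,0.0667,0],[-0.0333,0.1333,0],[-0.05,0.2,0],[-0.0667,0.2667,0],[-0.0917,0.3217,0],[-0.0917,0.3217,0],[-0.0917,0.3217,0],[-0.0917,0.3217,0],[-0.0917,0.3217,0],[-0.0917,0.3217,0]], "twist": [-0.0541,-0.1082,-0.1623,-0.2165,-0.2706,-0.3247,-0.3788,-0.4329,-0.487,-0.5411]}}

```text
time: 18.38
tool_pos: [0.4476, -0.117, 0.1665]
tcp_rot: [[0.273, 0.962, -0.0], [0.962, -0.273, 0.0], [0.0, -0.0, -1.0]]
contact_force: [-0.9, 0.6, 0.5]
width: 0.0765
grip_force: 0.0
```

Emit:
{"op": "carry_out", "data": {"gripper": [0.82,0.82], "xyz": [[0,0,0],[0,0,0]], "twist": [0,0]}}

```text
time: 18.62
tool_pos: [0.4476, -0.117, 0.1666]
tcp_rot: [[0.265, 0.964, -0.0], [0.964, -0.265, 0.0], [0.0, -0.0, -1.0]]
contact_force: [0.9, -0.2, -0.7]
width: 0.0764
grip_force: 0.0
```

```bash
python3 - <<'E'
from fit import *
p=env.camera("wrist");t=env.camera("top");cv2.imwrite("pics/w3.png",p["color"])
o=env.get_obs();R=o["tcp_rot"];print(o["time"],o["tool_pos"],o["width"],np.arctan2(R[1][1],R[0][1]))
print(fit("heatsink",[p],(.4477,-.1162)))
print(fit("blue_capacitor",[t],(.503,-.31),[0],z=.004))
cv2.imwrite("pics/t3.png",cv2.resize(t["color"][150:350,300:560],None,fx=2.5,fy=2.5))
E
```

```text
18.725 [ 0.4476254  -0.1169962   0.16657155] 0.07633461356532535 -0.2689451132471255
(array([ 0.44632857, -0.11892274,  2.89214779]), np.float64(0.15883675031245015), 1)
(array([ 0.50396524, -0.31089659,  0.14677252]), np.float64(0.65184748647588), 1)
```

View pics/t3.png

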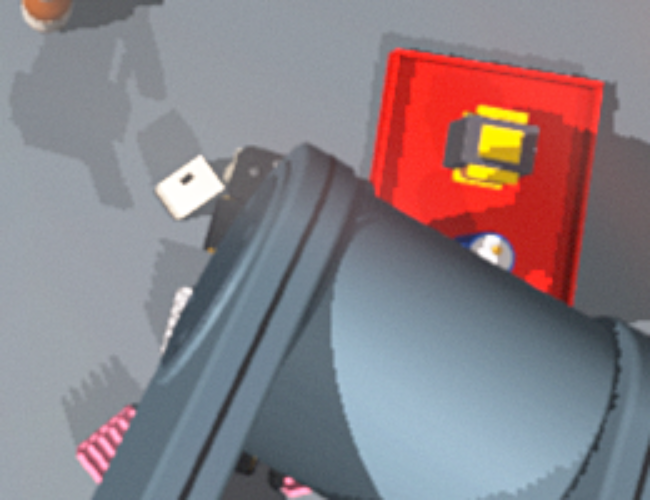

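View pics/w3.png

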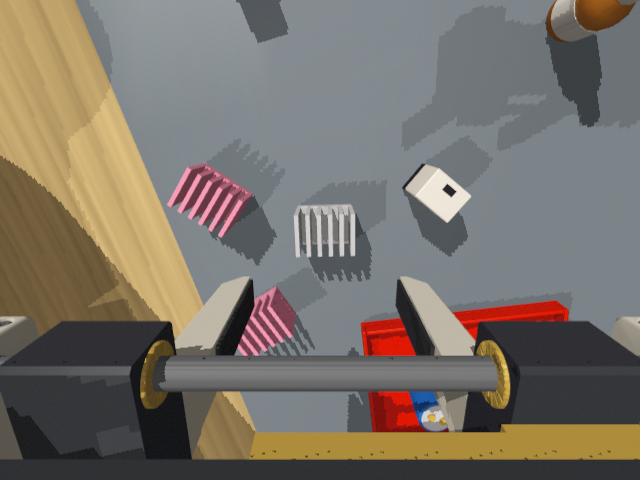

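Blue can stands upright in the red tray, seen top crop (490,250) and wrist (433,418). The silver heat sink is centred and square between the fingers at (325,230), and the pink ones are clear of the finger tracks.

In the tool's units: -14.2 cm is -0.2367, -13 cm is -0.2167, 0.01 rad is 0.0032.

Emit:
{"op": "carry_out", "data": {"gripper": [0.82,0.82,0.82,0.82,0.82,0,0,0,0,0], "xyz": [[0,-0.0017,-0.0833],[0,-0.0017,-0.1667],[0,-0.0017,-0.2167],[0,-0.0017,-0.2367],[0,-0.0017,-0.2367],[0,-0.0017,-0.2367],[0,-0.0017,-0.2367],[0,-0.0017,-0.2367],[0,-0.0017,-0.2367],[0,-0.0017,-0.2367]], "twist": [0.0032,0.0032,0.0032,0.0032,0.0032,0.0032,0.0032,0.0032,0.0032,0.0032]}}

```text
time: 20.08
tool_pos: [0.448, -0.1182, 0.0254]
tcp_rot: [[0.258, 0.966, 0.001], [0.966, -0.258, -0.001], [-0.0, 0.001, -1.0]]
contact_force: [-1.2, -0.1, 5.8]
width: 0.0498
grip_force: 30.0
```

Emit:
{"op": "carry_out", "data": {"gripper": [0,0], "xyz": [[0,0,0],[0,0,0]], "twist": [0,0]}}

```text
time: 20.32
tool_pos: [0.448, -0.1182, 0.0254]
tcp_rot: [[0.258, 0.966, 0.001], [0.966, -0.258, -0.001], [-0.0, 0.001, -1.0]]
contact_force: [-0.8, 0.4, 6.2]
width: 0.0499
grip_force: 30.0
```

In the tool's units: 32 cm is 0.5333, 28 cm is 0.4667, 1.19 rad is 0.3788.

Emit:
{"op": "carry_out", "data": {"gripper": [0,0,0,0,0,0,0,0,0,0], "xyz": [[0,0,0.0167],[0,0,0.0833],[0,0,0.1667],[0,0.0667,0.2],[0,0.15,0.2],[0.0167,0.2333,0.2],[0.025,0.3167,0.2],[0.0333,0.4,0.2],[0.0417,0.4667,0.2],[0.05,0.5333,0.2]], "twist": [0,0,0,0.0541,0.1082,0.1623,0.2165,0.2706,0.3247,0.3788]}}

```text
time: 21.58
tool_pos: [0.4774, 0.2035, 0.1451]
tcp_rot: [[-0.805, 0.594, 0.0], [0.594, 0.805, -0.0], [-0.0, 0.0, -1.0]]
contact_force: [-0.4, -0.6, -1.2]
width: 0.0499
grip_force: 29.9
```

```bash
python3 -c "
from h import *
o=env.get_obs();R=o['tcp_rot'];print(o['tool_pos'],o['qpos'],o['width'],np.arctan2(R[1][1],R[0][1]))"
```

```text
[0.47740184 0.20353723 0.14506393] [ 1.87889692e-01  2.86431796e-01  1.73982594e+00 -5.42825274e-05
  1.11524658e+00 -7.47203949e-01] 0.049945806013889635 0.935117522531494
```

In the tool's units: 12.9 cm is 0.215, 1.8 cm is 0.03, 0.5 rad is 0.1592.

Emit:
{"op": "carry_out", "data": {"gripper": [0,0,0,0,0,0,0,0,0,0], "xyz": [[0.01,0.0667,0],[0.02,0.1333,0],[0.03,0.2,0],[0.03,0.215,0],[0.03,0.215,-0.0667],[0.03,0.215,-0.1333],[0.03,0.215,-0.1667],[0.03,0.215,-0.175],[0.03,0.215,-0.175],[0.03,0.215,-0.175]], "twist": [0.0541,0.1082,0.1592,0.1592,0.1592,0.1592,0.1592,0.1592,0.1592,0.1592]}}

```text
time: 22.82
tool_pos: [0.4965, 0.3311, 0.041]
tcp_rot: [[-0.99, 0.142, 0.002], [0.142, 0.99, 0.001], [-0.002, 0.001, -1.0]]
contact_force: [-0.0, -0.8, -0.8]
width: 0.0497
grip_force: 30.0
```

```bash
python3 - <<'E'
from fit import *
o=env.get_obs();print(o["tool_pos"]);p=env.camera("wrist");t=env.camera("scene")
print(fit("grey_tray",[p],(.5534,.3229),[-.13]),fit("grey_tray",[t],(.5534,.3229),[-.13]))
E
```

```text
[0.49654327 0.33114288 0.04099563]
None (array([ 0.5522669 ,  0.32379521, -0.14164749]), np.float64(0.18723597314969986), 1)
```

Target z 0.0294.

In the tool's units: -1.1 cm is -0.0183, -1 cm is -0.0167.

Emit:
{"op": "carry_out", "data": {"gripper": [0,0,0,0,0], "xyz": [[0,0,-0.0083],[0,0,-0.0133],[0,0,-0.0167],[0,0,-0.0183],[0,0,-0.0183]], "twist": [0,0,0,0,0]}}

```text
time: 23.65
tool_pos: [0.4954, 0.3309, 0.0294]
tcp_rot: [[-0.99, 0.141, -0.0], [0.141, 0.99, -0.0], [0.0, -0.0, -1.0]]
contact_force: [-3.8, -1.7, 6.2]
width: 0.0497
grip_force: 30.0
```

In the tool's units: -0.1 cm is -0.0017.

Emit:
{"op": "carry_out", "data": {"gripper": [0,0], "xyz": [[0,0,-0.0017],[0,0,-0.0017]], "twist": [0,0]}}

```text
time: 23.9
tool_pos: [0.4954, 0.3309, 0.0294]
tcp_rot: [[-0.99, 0.141, 0.0], [0.141, 0.99, -0.0], [-0.0, -0.0, -1.0]]
contact_force: [-5.1, -3.7, 14.5]
width: 0.0499
grip_force: 30.0
```

In the tool's units: 14 cm is 0.2333, 11 cm is 0.1833.

Emit:
{"op": "carry_out", "data": {"gripper": [0.7,0.7,0.7,0.7,0.7,0.7,0.7], "xyz": [[0,0,0.0017],[0,0,0.0017],[0,0,0.0017],[0,0,0.0333],[0,0,0.1],[0,0,0.1833],[0,0,0.2333]], "twist": [0,0,0,0,0,0,0]}}

```text
time: 24.78
tool_pos: [0.4964, 0.3314, 0.1701]
tcp_rot: [[-0.99, 0.141, 0.003], [0.141, 0.99, 0.001], [-0.002, 0.001, -1.0]]
contact_force: [0.7, -0.1, -1.4]
width: 0.0652
grip_force: 0.0
```

In the tool's units: -21.9 cm is -0.365, -20 cm is -0.3333, -1.36 rad is -0.4329.

Emit:
{"op": "carry_out", "data": {"gripper": [0.7,0.7,0.7,0.7,0.7,0.7,0.7,0.7,0.7,0.7], "xyz": [[-0.0167,-0.0667,0],[-0.0333,-0.1333,0],[-0.05,-0.2,0],[-0.0667,-0.2667,0],[-0.0833,-0.3333,0],[-0.0967,-0.365,0],[-0.0967,-0.365,0],[-0.0967,-0.365,0],[-0.0967,-0.365,0],[-0.0967,-0.365,0]], "twist": [-0.0541,-0.1082,-0.1623,-0.2165,-0.2706,-0.3247,-0.3788,-0.4329,-0.4329,-0.4329]}}

```text
time: 26.02
tool_pos: [0.4376, 0.112, 0.1675]
tcp_rot: [[-0.072, 0.997, -0.0], [0.997, 0.072, 0.0], [0.0, -0.0, -1.0]]
contact_force: [-0.5, 0.3, -0.3]
width: 0.0651
grip_force: 0.0
```

```bash
python3 - <<'E'
from fit import *
p=env.camera("wrist");t=env.camera("top");cv2.imwrite("pics/w4.png",p["color"])
o=env.get_obs();R=o["tcp_rot"];print(o["time"],o["tool_pos"],o["width"],np.arctan2(R[1][1],R[0][1]))
print(fit("orange_relay",[p],(.4377,.1124)))
print(fit("heatsink",[t],(.4955,.331),z=.004))
cv2.imwrite("pics/t4.png",cv2.resize(t["color"][130:330,60:340],None,fx=2.5,fy=2.5))
E
```

```text
26.125 [0.43761686 0.11206941 0.16754899] 0.06500995827686486 0.07129086017051971
(array([0.4375487 , 0.11125394, 0.10446728]), np.float64(0.08120315794411725), 1)
(array([0.50338124, 0.32963493, 1.45680453]), np.float64(0.5863946207117539), 1)
```

View pics/t4.png

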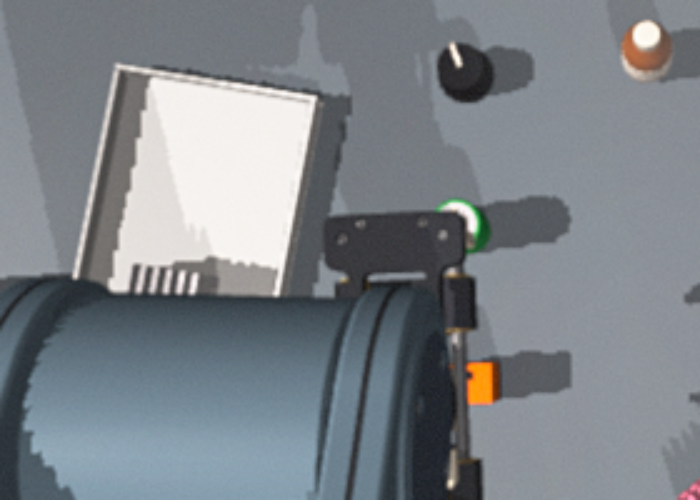

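View pics/w4.png

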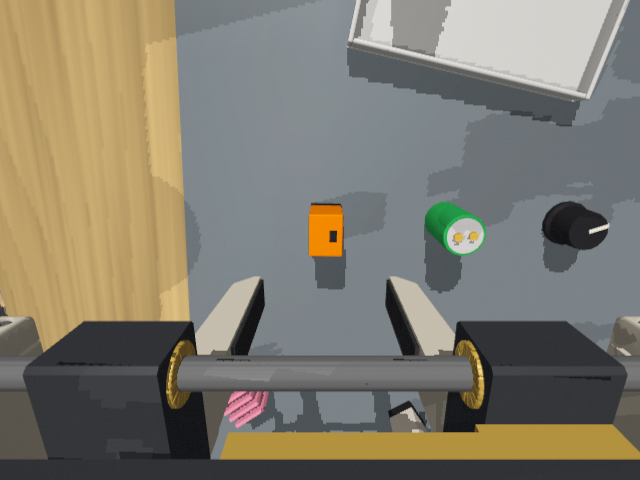

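The heat sink is inside the grey tray (crop (165,280), partly hidden by the arm). The wrist picture shows the orange relay centred and square between the fingers at (326,230), with the green can well outside.

In the tool's units: -13.8 cm is -0.23, -12.5 cm is -0.2083, 0.01 rad is 0.0032.

Emit:
{"op": "carry_out", "data": {"gripper": [0.7,0.7,0.7,0.7,0.7,0,0,0,0,0], "xyz": [[0,0,-0.0833],[0,0,-0.1667],[0,0,-0.2083],[0,0,-0.23],[0,0,-0.23],[0,0,-0.23],[0,0,-0.23],[0,0,-0.23],[0,0,-0.23],[0,0,-0.23]], "twist": [0.0032,0.0032,0.0032,0.0032,0.0032,0.0032,0.0032,0.0032,0.0032,0.0032]}}

```text
time: 27.48
tool_pos: [0.4379, 0.112, 0.03]
tcp_rot: [[-0.079, 0.997, 0.001], [0.997, 0.079, 0.0], [-0.0, 0.001, -1.0]]
contact_force: [-1.1, -0.6, 3.8]
width: 0.0279
grip_force: 29.9
```

Emit:
{"op": "carry_out", "data": {"gripper": [0,0], "xyz": [[0,0,0],[0,0,0]], "twist": [0,0]}}

```text
time: 27.72
tool_pos: [0.4379, 0.112, 0.03]
tcp_rot: [[-0.079, 0.997, 0.001], [0.997, 0.079, 0.0], [-0.0, 0.001, -1.0]]
contact_force: [-1.2, 0.3, 5.7]
width: 0.0277
grip_force: 29.9
```

In the tool's units: 21.1 cm is 0.3517, 11.5 cm is 0.1917, 1.355 rad is 0.4313.

Emit:
{"op": "carry_out", "data": {"gripper": [0,0,0,0,0,0,0,0,0,0], "xyz": [[0,0,0.0167],[0,0,0.0833],[0,0,0.1667],[0.0333,0.0667,0.1833],[0.0667,0.1333,0.1833],[0.1,0.1833,0.1833],[0.1333,0.25,0.1833],[0.1667,0.3,0.1833],[0.1917,0.3517,0.1833],[0.1917,0.3517,0.1833]], "twist": [0,0,0.0541,0.1082,0.1623,0.2165,0.2706,0.3247,0.3788,0.4313]}}

```text
time: 28.98
tool_pos: [0.5531, 0.3251, 0.1394]
tcp_rot: [[-0.992, 0.129, 0.0], [0.129, 0.992, 0.001], [0.0, 0.001, -1.0]]
contact_force: [-0.3, -0.3, -0.9]
width: 0.0281
grip_force: 29.9
```

In the tool's units: -9.5 cm is -0.1583, -8 cm is -0.1333.

Emit:
{"op": "carry_out", "data": {"gripper": [0,0,0,0,0,0,0], "xyz": [[0,0,0],[0,0,-0.0667],[0,0,-0.1333],[0,0,-0.1583],[0,0,-0.1583],[0,0,-0.1583],[0,0,-0.1583]], "twist": [0,0,0,0,0,0,0]}}

```text
time: 29.85
tool_pos: [0.5538, 0.3234, 0.0464]
tcp_rot: [[-0.991, 0.137, 0.003], [0.137, 0.991, 0.001], [-0.003, 0.001, -1.0]]
contact_force: [-0.3, -0.1, -1.0]
width: 0.0282
grip_force: 29.9
```

Target z 0.034.

In the tool's units: -1.1 cm is -0.0183, -1 cm is -0.0167.

Emit:
{"op": "carry_out", "data": {"gripper": [0,0,0,0,0], "xyz": [[0,0,-0.0083],[0,0,-0.0133],[0,0,-0.0167],[0,0,-0.0183],[0,0,-0.0183]], "twist": [0,0,0,0,0]}}

```text
time: 30.48
tool_pos: [0.5525, 0.3229, 0.034]
tcp_rot: [[-0.991, 0.136, -0.0], [0.136, 0.991, -0.0], [0.0, -0.0, -1.0]]
contact_force: [-2.2, -0.0, 3.5]
width: 0.0275
grip_force: 29.9
```

In the tool's units: -0.1 cm is -0.0017.

Emit:
{"op": "carry_out", "data": {"gripper": [0,0], "xyz": [[0,0,-0.0017],[0,0,-0.0017]], "twist": [0,0]}}

```text
time: 30.72
tool_pos: [0.5525, 0.3229, 0.034]
tcp_rot: [[-0.991, 0.136, 0.0], [0.136, 0.991, -0.0], [-0.0, -0.0, -1.0]]
contact_force: [-4.7, -1.8, 10.3]
width: 0.028
grip_force: 29.9
```

In the tool's units: 14 cm is 0.2333, 11 cm is 0.1833.

Emit:
{"op": "carry_out", "data": {"gripper": [0.65,0.65,0.65,0.65,0.65,0.65,0.65], "xyz": [[0,0,0.0017],[0,0,0.0017],[0,0,0.0017],[0,0,0.0333],[0,0,0.1],[0,0,0.1833],[0,0,0.2333]], "twist": [0,0,0,0,0,0,0]}}

```text
time: 31.6
tool_pos: [0.5538, 0.3235, 0.1771]
tcp_rot: [[-0.991, 0.136, 0.005], [0.136, 0.991, 0.002], [-0.004, 0.002, -1.0]]
contact_force: [0.6, 0.4, -0.2]
width: 0.0607
grip_force: 0.0
```

In the tool's units: -19.3 cm is -0.3217, -15 cm is -0.25.

Emit:
{"op": "carry_out", "data": {"gripper": [0.65,0.65,0.65,0.65,0.65,0.65,0.65,0.65], "xyz": [[0.0333,-0.0667,0],[0.0667,-0.1333,0],[0.1,-0.2,0],[0.1333,-0.25,0],[0.185,-0.3217,0],[0.185,-0.3217,0],[0.185,-0.3217,0],[0.185,-0.3217,0]], "twist": [0,0,0,0,0,0,0,0]}}

```text
time: 32.6
tool_pos: [0.663, 0.1313, 0.1732]
tcp_rot: [[-0.991, 0.135, 0.0], [0.135, 0.991, 0.0], [-0.0, 0.0, -1.0]]
contact_force: [-0.8, 0.9, 0.8]
width: 0.0605
grip_force: 0.0
```

```bash
python3 - <<'E'
from fit import *
p=env.camera("wrist");t=env.camera("top");cv2.imwrite("pics/w5.png",p["color"])
o=env.get_obs();print(o["time"],o["tool_pos"],o["width"])
print(fit("knob",[p],(.6637,.1293),[0]))
print(fit("heatsink",[t],(.4955,.331),z=.004),fit("orange_relay",[t],(.5525,.323),z=.004))
E
```

```text
32.7 [0.66303204 0.13131265 0.17305614] 0.0605828429571087
(array([0.66347308, 0.12784346, 0.14046227]), np.float64(0.102298343800442), 1)
None None
```

View pics/w5.png

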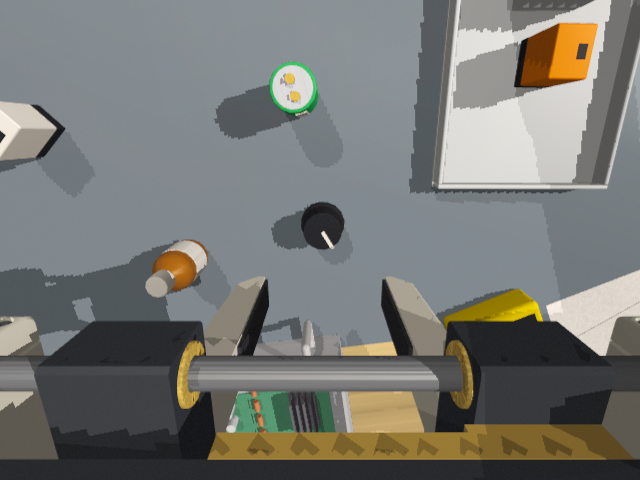

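The orange relay is in the grey tray at (560,55). The knob sits at (322,225), about 3 mm towards −y of the finger centre; the bottle at (180,268) is clear.

In the tool's units: -14.6 cm is -0.2433, -13 cm is -0.2167.

Emit:
{"op": "carry_out", "data": {"gripper": [0.65,0.65,0.65,0.65,0.65,0,0,0,0,0], "xyz": [[0,-0.005,-0.0833],[0,-0.005,-0.1667],[0,-0.005,-0.2167],[0,-0.005,-0.2433],[0,-0.005,-0.2433],[0,-0.005,-0.2433],[0,-0.005,-0.2433],[0,-0.005,-0.2433],[0,-0.005,-0.2433],[0,-0.005,-0.2433]], "twist": [0,0,0,0,0,0,0,0,0,0]}}

```text
time: 34.1
tool_pos: [0.6644, 0.1272, 0.0279]
tcp_rot: [[-0.991, 0.136, 0.002], [0.136, 0.991, 0.0], [-0.002, 0.001, -1.0]]
contact_force: [-0.5, 0.3, 5.8]
width: 0.0343
grip_force: 36.0
```

Emit:
{"op": "carry_out", "data": {"gripper": [0,0], "xyz": [[0,0,0],[0,0,0]], "twist": [0,0]}}

```text
time: 34.35
tool_pos: [0.6644, 0.1272, 0.0279]
tcp_rot: [[-0.991, 0.136, 0.002], [0.136, 0.991, 0.0], [-0.002, 0.001, -1.0]]
contact_force: [-1.4, 0.1, 6.2]
width: 0.0345
grip_force: 36.0
```

In the tool's units: 18.8 cm is 0.3133, -5.3 cm is -0.0883.

Emit:
{"op": "carry_out", "data": {"gripper": [0,0,0,0,0,0,0,0,0,0], "xyz": [[0,0,0.0083],[0,0,0.05],[0,0,0.1167],[-0.0167,0.05,0.1667],[-0.0333,0.1167,0.1667],[-0.05,0.1833,0.1667],[-0.0667,0.25,0.1667],[-0.0883,0.3133,0.1667],[-0.0883,0.3133,0.1667],[-0.0883,0.3133,0.1667]], "twist": [0,0,0,0,0,0,0,0,0,0]}}

```text
time: 35.6
tool_pos: [0.6106, 0.3146, 0.1264]
tcp_rot: [[-0.991, 0.136, -0.0], [0.136, 0.991, -0.001], [0.0, -0.001, -1.0]]
contact_force: [-0.5, -1.1, -0.7]
width: 0.0342
grip_force: 35.4
```

In the tool's units: -8.5 cm is -0.1417, -7 cm is -0.1167.

Emit:
{"op": "carry_out", "data": {"gripper": [0,0,0,0,0,0,0], "xyz": [[0,0,-0.0167],[0,0,-0.0667],[0,0,-0.1167],[0,0,-0.1417],[0,0,-0.1417],[0,0,-0.1417],[0,0,-0.1417]], "twist": [0,0,0,0,0,0,0]}}

```text
time: 36.48
tool_pos: [0.6116, 0.3152, 0.0431]
tcp_rot: [[-0.991, 0.136, 0.002], [0.136, 0.991, 0.001], [-0.002, 0.001, -1.0]]
contact_force: [0.5, 0.1, 0.1]
width: 0.0343
grip_force: 35.4
```

Target z 0.032.

In the tool's units: -1.05 cm is -0.0175, -1 cm is -0.0167.

Emit:
{"op": "carry_out", "data": {"gripper": [0,0,0,0,0], "xyz": [[0,0,-0.0083],[0,0,-0.0133],[0,0,-0.0167],[0,0,-0.0175],[0,0,-0.0175]], "twist": [0,0,0,0,0]}}

```text
time: 37.1
tool_pos: [0.6104, 0.315, 0.0319]
tcp_rot: [[-0.991, 0.136, -0.0], [0.136, 0.991, -0.0], [0.0, -0.0, -1.0]]
contact_force: [-2.1, -0.5, 5.1]
width: 0.0344
grip_force: 35.6
```

In the tool's units: -0.1 cm is -0.0017.

Emit:
{"op": "carry_out", "data": {"gripper": [0,0], "xyz": [[0,0,-0.0017],[0,0,-0.0017]], "twist": [0,0]}}

```text
time: 37.35
tool_pos: [0.6104, 0.315, 0.0319]
tcp_rot: [[-0.991, 0.136, 0.0], [0.136, 0.991, -0.0], [-0.0, -0.0, -1.0]]
contact_force: [-3.9, -2.2, 10.6]
width: 0.0345
grip_force: 35.9
```

Release, lift, and retreat to y≈0.

In the tool's units: 20 cm is 0.3333, 16 cm is 0.2667.

Emit:
{"op": "carry_out", "data": {"gripper": [0.65,0.65,0.65,0.65,0.65,0.65,0.65,0.65], "xyz": [[0,0,0.0017],[0,0,0.0017],[0,0,0.0017],[0,0,0.0333],[0,0,0.1],[0,0,0.1833],[0,0,0.2667],[0,0,0.3333]], "twist": [0,0,0,0,0,0,0,0]}}

```text
time: 38.35
tool_pos: [0.6111, 0.3152, 0.2343]
tcp_rot: [[-0.991, 0.136, 0.003], [0.136, 0.991, 0.001], [-0.003, 0.002, -1.0]]
contact_force: [0.4, 0.1, 0.5]
width: 0.0606
grip_force: 0.0
```

In the tool's units: -30 cm is -0.5, -28 cm is -0.4667.

Emit:
{"op": "carry_out", "data": {"gripper": [0.65,0.65,0.65,0.65,0.65,0.65,0.65,0.65,0.65], "xyz": [[-0.0667,-0.0667,0],[-0.1333,-0.1333,0],[-0.2,-0.2,0],[-0.2667,-0.2667,0],[-0.3333,-0.3333,0],[-0.4,-0.4,0],[-0.4667,-0.4667,0],[-0.4667,-0.5,0],[-0.4667,-0.5,0]], "twist": [0,0,0,0,0,0,0,0,0]}}

```text
time: 39.48
tool_pos: [0.3309, 0.014, 0.2315]
tcp_rot: [[-0.99, 0.14, 0.003], [0.14, 0.99, -0.001], [-0.003, -0.0, -1.0]]
contact_force: [0.5, -0.2, -0.4]
width: 0.0607
grip_force: 0.0
```

```bash
python3 - <<'E'
from fit import *
t=env.camera("top");s=env.camera("scene")
cv2.imwrite("pics/tf.png",cv2.resize(t["color"][130:360,60:560],None,fx=1.6,fy=1.6));cv2.imwrite("pics/sf.png",cv2.resize(s["color"][120:420,110:530],None,fx=1.9,fy=1.9))
o=env.get_obs();print(o["time"],o["tool_pos"],np.max(np.abs(o["joint_velocities"])))
E
```

```text
39.575 [0.33103866 0.01514678 0.23091205] 0.02049542157626503
```

View pics/tf.png

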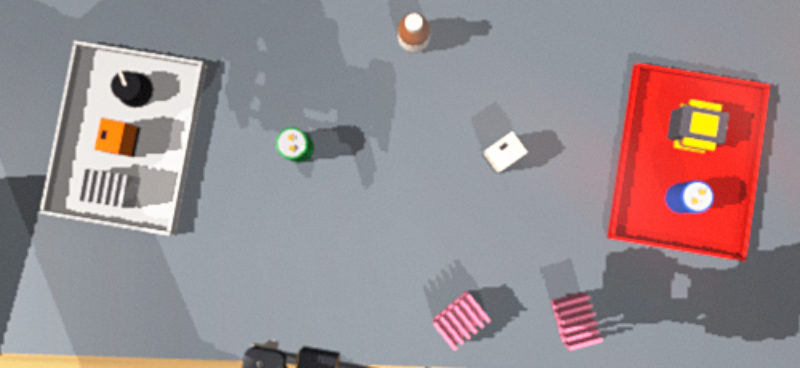

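View pics/sf.png

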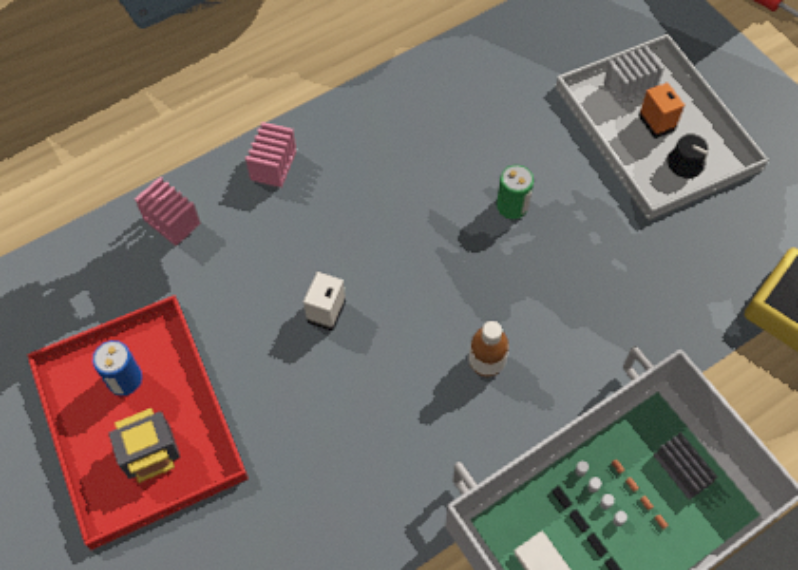

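Both kits stand upright inside their trays: transformer (700,125) and blue can (692,196) in the red, knob (130,88), relay (117,135) and heat sink (108,188) in the grey. The green can, white relay, bottle and pink look-alikes are untouched.

```bash
python3 -c "
from bench import env
print(env.hand_in())"
```

```text
the job is handed in; nothing more can be done
None
```

The job is handed in after about 40 s: the final pictures showed all five parts upright on the floors of the right trays and nothing else moved, but the hand-in returned no verdict.

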